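# Tare a weighing cup on the lab balance

## Task

Stand the empty metal weighing cup upright in the middle of the balance's round pan and let go of it. Then tare the balance: press its wide bar key straight down just until it clicks (the dome gives way and the force drops), without pushing on to the bottom of its travel, and let the key come back up, leaving the cup on the pan.

Things in the scene. Friction and masses are not known exactly. Their poses are not given: they have to be found in the camera images.
- cup: Open-topped, straight-sided round aluminium cup, 50 mm outside diameter, 45 mm tall, wall 4 mm, about 60 g, standing upright on the bench to the robot's right. Origin: centre of its underside, z up. Bystanders 100 mm or more from it, centre to centre, in changing places: a closed lidded aluminium tin (58 mm tall), a glass beaker (72 mm tall), a flat dish with dark chips (84 mm across).
- pan_mid (a point): Centre of the top of the balance's round flat steel pan: 130 mm across, 65 mm above the bench. The balance is a fixed flat white box, 300 mm long, 210 wide, 45 high, turned by up to 0.25 rad. Axes of this point: x along the box from its key panel (on the short edge nearest the robot) to the pan, y left, z up.
- tare_top (a point): Centre of the top of the tare key; moves with it. The panel's only wide bar key: flat white block, 30 mm (x) by 56 mm (y), top 61 mm above the bench and 16 mm above the housing when up. In the pan's axes it lies 165 mm to -x and 55 mm to -y of the pan's centre. To its left are three small round keys (19 mm across, tops 54 mm above the bench, nearest 75 mm away): other functions.
- tare (a joint): Travel of the tare key (m): 0 up, 0.010 at its hard stop. Dome spring: 0.7 N at 0, peak of 6 N at 0.0024, then the force drops (click) to 4 N at 0.0044 and 2.5 N at 0.0064; further on it rises to 6 N at 0.0084, 9 N at 0.0090, 18 N at the stop. Clicked from 0.0040, pushed too far from 0.0090. Springs back up when let go.

How it is judged:
By the outcome, as a careful person would: the job done as asked, in the order asked, and still so for the second after the job is handed in, with the robot touching nothing.
It also fails if it takes over 64 s, if anything falls off the work surface, if the arm or the gripper's body presses on something with over 40 N, if the wrist force passes 120 N, or if a joint passes its speed limit or range.

## Robot

A 7-joint arm with a two-finger parallel gripper is mounted at the origin on the work surface. World frame = base frame: x ahead of the robot, y to its left, z up, the work surface at z = 0. Lengths are in m, angles in rad, forces in N, time in s.
With the tool pointing down it reaches from about 0.375 to 0.925 m from the base axis. Payload 3.1 kg.
Tool frame: the origin (TCP) lies between the finger pads; the fingertips stand 19 mm ahead of it and the grasp point (between the pads) is the TCP; z points along the fingers, y is the direction in which the jaws open and shut (so a half turn about z gives the same grasp; the last joint's range is limited). The gripper opens to 85 mm and grips with 20 to 120 N. Pads are 22 mm wide; open, the fingers measure 114 mm over their backs; the gripper's body (76 mm by 85 mm) begins 54 mm behind the grasp point. The pads swing forward as they close: fully open they stand 13 mm farther back than shut.
Start: joints at [-1.386, 0.383, 0.044, 1.598, -0.018, 1.161, -0.05], TCP at [0.181, 0.624, 0.25] pointing down, gripper open.
Joint ranges: [-2.61, 2.61], [-0.41, 2.15], [-1.48, 1.57], [0, 2.5], [-1.57, 4.71], [0.05, 1.97], [-2.85, 2.85]. Speed limits (rad/s): [2.79, 2.79, 3.14, 3.14, 3.14, 3.14, 3.14].

## Interface

Orientations are given as a unit quaternion [x, y, z, w].
In Python, from bench import move_ptp, movel, move_j, move_gripper, pause, inverse_kinematics, read_camera, camera_params, MotionError, sign_off, look_for, tip_of, read_time_s, read_qpos, read_joint_vel, read_effort, read_eef_pos, read_tcp_rot, read_ft_force, read_ft_torque, read_finger_gap gives the robot as it stands. Calls block until the motion is done:
- move_ptp(position, orientation): joint-space move of the TCP to a pose.
- movel(position, orientation=None, speed=0.15): straight line of the TCP; orientation=None keeps the orientation; speed is the mean speed in m/s.
- move_j(angles): joint-space move.
- move_gripper(opening, effort=None): finger opening in m; effort is the grip in N (None keeps the last); returns when the fingers have stopped.
- pause(seconds).
- inverse_kinematics(position, orientation): joint angles nearest the present ones, or None.
- read_camera(name): name is "scene" or "top" or "wrist"; returns the picture (384x512x3 uint8, red, green, blue); there is no depth.
- camera_params(name): a dict with "K" (3x3 intrinsics, pixels), "dist_coeffs" ([k1, k2, p1, p2, k3] as OpenCV has them; the pictures are not rectified), "camera_from_world" (4x4, takes a point from world to camera coordinates). Camera axes: x right, y down, z forward; pixel columns grow to the right and rows downward; lengths in m; the calibration is good to about 2 mm. A picture is of the moment at which its call begins: read the wrist's pose just before it. camera_params takes no time and is no camera call; for the wrist camera it gives the pose at the moment of the call.
A pose or a line that the arm cannot do raises MotionError and nothing moves.
- sign_off(): hands the job in, once; it reports no verdict.
Trained networks look in the newest picture that a camera, given by its name, has taken for a name from the list of things; names that differ only in an ending like _2 or _b are one class to them, and where a whole thing is asked for, a point or a joint stands for the part that bears it (a point fixed in the world has none). Each returns a list of dicts, best first, with "confidence" (0 to 1); they miss things now and then, are a little off and sometimes report something else, mostly with a low value. They report only what shows in the picture. A call takes as long as a camera call.
- look_for(camera, name): "at" ([column, row] in pixels, amid what is visible of it).
- tip_of(camera, name): "at" ([column, row] in pixels: a listed point, or the origin of a listed thing).
Readings, each from a call of its own:
- read_time_s(): time.
- read_qpos(): joint angles.
- read_joint_vel(): joint speeds.
- read_effort(): joint torques, N m.
- read_eef_pos(): TCP position.
- read_tcp_rot(): TCP orientation.
- read_ft_force(): force on the tool from outside, world axes, zero at the start.
- read_ft_torque(): the same for the moment, N m.
- read_finger_gap(): finger opening in m.
Only numpy, scipy, OpenCV 4.12 (cv2) and the standard library are available. Lean on these libraries where they do the work, as an engineer would, in place of code of your own. Each camera call takes 0.05 s, during which the arm holds its last target.

## Working session

There is one attempt and no reset: what is moved stays moved. The work goes in short steps, each a Python script; the robot and the scene stay as the last script left them, time stands still between calls to the robot, and variables do not carry over. Pictures are saved under pics/ and viewed, and the job is handed in when it is done.

```bash
mkdir -p pics; ls
cat > h.py <<'E'
from bench import *
import numpy as np, cv2
def ray(cam,px,P=None):
    P=P or camera_params(cam);K=np.array(P["K"]);d=np.array(P["dist_coeffs"]);T=np.array(P["camera_from_world"])
    u=cv2.undistortPoints(np.array([[px]],float),K,d)[0,0]
    R=T[:3,:3];return -R.T@T[:3,3],R.T@np.array([u[0],u[1],1])
def onz(cam,px,z,P=None):
    o,d=ray(cam,px,P);return o+d*(z-o[2])/d[2]
def proj(cam,p,P=None):
    P=P or camera_params(cam);T=np.array(P["camera_from_world"])
    return cv2.projectPoints(np.array(p,float).reshape(-1,1,3),cv2.Rodrigues(T[:3,:3])[0],T[:3,3],np.array(P["K"]),np.array(P["dist_coeffs"]))[0].reshape(-1,2)
def save(n,im): cv2.imwrite(f"pics/{n}.png",cv2.cvtColor(im,cv2.COLOR_RGB2BGR))
E
python3 - <<'E'
from h import *
print(read_time_s(),read_eef_pos(),read_tcp_rot(),read_ft_force(),read_finger_gap())
ims=[]
for c in ["scene","top","wrist"]:
    im=read_camera(c);save(c+"0",im)
    for f in (look_for,tip_of):
        for n,z in (("cup",0 if f is tip_of else .022),("pan_mid",.065),("tare_top",.061),("tare",.061)):
            try: r=f(c,n)
            except Exception as e: print(c,n,f.__name__,e);continue
            print(c,f.__name__,n,[(np.round(q["at"],1).tolist(),round(q["confidence"],2),onz(c,q["at"],z).round(4).tolist()) for q in r[:3]])
print(read_time_s())
E
```

```text
pics
0.0 [0.18112974 0.62330788 0.24885492] [ 1.40876894e-01  9.90026208e-01 -1.33983507e-03 -1.10188358e-04] [-0.15267932 -0.12028777  1.058284  ] 0.08579411855127042
scene call cup [([233.7, 166.2], 0.91, [0.4533, -0.1813, 0.022])]
scene call pan_mid [([303.0, 242.7], 0.9, [0.647, 0.105, 0.065])]
scene call tare_top [([318.0, 182.5], 0.88, [0.4603, 0.0488, 0.061])]
scene call tare [([321.8, 184.1], 0.71, [0.4615, 0.0583, 0.061])]
scene call cup [([234.3, 173.8], 0.62, [0.4543, -0.18, 0.0])]
scene call pan_mid [([288.3, 232.9], 0.88, [0.6381, 0.0706, 0.065])]
scene call tare_top [([316.1, 181.2], 0.66, [0.458, 0.0432, 0.061])]
scene tare call it knows: cup, pan_mid, tare_top
top call cup [([298.4, 235.0], 0.72, [0.4588, -0.1799, 0.022]), ([182.3, 229.8], 0.38, [0.4659, 0.0558, 0.022])]
top call pan_mid [([172.0, 176.1], 0.73, [0.5673, 0.0737, 0.065])]
top call tare_top [([182.8, 234.6], 0.9, [0.4535, 0.0481, 0.061])]
top call tare [([184.5, 228.4], 0.81, [0.4655, 0.0453, 0.061])]
top call cup [([298.1, 238.6], 0.71, [0.4529, -0.1823, 0.0])]
top call pan_mid [([175.5, 146.7], 0.97, [0.6274, 0.0699, 0.065])]
top call tare_top [([181.7, 228.2], 0.84, [0.4658, 0.0507, 0.061])]
top tare call it knows: cup, pan_mid, tare_top
wrist call cup []
wrist call pan_mid []
wrist call tare_top []
wrist call tare []
wrist call cup []
wrist call pan_mid []
wrist call tare_top []
wrist tare call it knows: cup, pan_mid, tare_top
1.2
```

Run:
```python
import cv2
for c in ("scene0","top0"):
    im=cv2.imread(f"pics/{c}.png");cv2.imwrite(f"pics/{c}b.png",cv2.resize(im,(800,600),interpolation=cv2.INTER_CUBIC))
```

```text
(no output)
```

View pics/scene0.png

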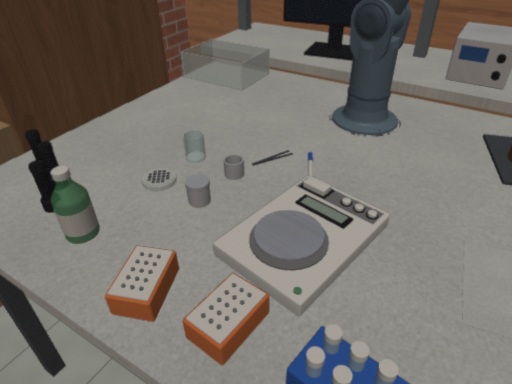

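```bash
sleep 0.5; ls pics
```

```text
scene0.png
scene0b.png
top0.png
top0b.png
wrist0.png
```

View pics/top0.png

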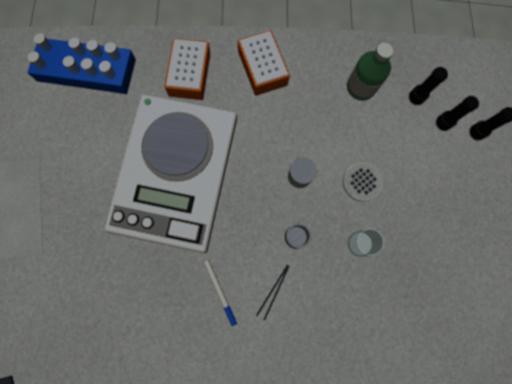

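The cup shows at top px (297,237) and the tin at (303,171). The dish and beaker are to the right. The pan is near (176,146) and the tare key near (184,230). Next I'll refine these with the wrist camera, first over the balance and then over the cup.

```bash
cat >> h.py <<'E'
from scipy.spatial.transform import Rotation as Rn
def down(a):
    y=np.array([np.cos(a),np.sin(a),0]);z=np.array([0,0,-1.]);x=np.cross(y,z)
    return Rn.from_matrix(np.c_[x,y,z]).as_quat()
E
python3 - <<'E'
from h import *
def look(tag,names):
    P=camera_params("wrist");im=read_camera("wrist");save(tag,im)
    for f,n,z in names:
        r=f("wrist",n);print(tag,f.__name__,n,[(np.round(q["at"],1).tolist(),round(q["confidence"],2),onz("wrist",q["at"],z,P).round(4).tolist()) for q in r[:2]])
    np.save(f"pics/{tag}.npy",P,allow_pickle=True)
    print(read_eef_pos().round(4) if hasattr(read_eef_pos(),'round') else read_eef_pos(),read_time_s())
move_ptp([.50,.06,.38],down(1.4));look("wbal",[(tip_of,"pan_mid",.065),(tip_of,"tare_top",.061),(look_for,"tare_top",.059)])
move_ptp([.42,-.18,.25],down(1.0));look("wcup",[(tip_of,"cup",0),(look_for,"cup",.022)])
E
```

```text
wbal call pan_mid [([275.2, 233.6], 0.73, [0.6399, 0.0681, 0.065])]
wbal call tare_top [([237.9, 114.8], 0.82, [0.4618, 0.0454, 0.061])]
wbal call tare_top [([239.4, 113.4], 0.65, [0.4606, 0.0475, 0.059])]
[0.5    0.0608 0.3798] 3.75
wcup call cup [([274.9, 174.0], 0.78, [0.4568, -0.1728, 0.0])]
wcup call cup [([277.7, 181.2], 0.68, [0.4594, -0.1722, 0.022])]
[ 0.4217 -0.1786  0.2508] 5.0
```

View pics/wbal.png

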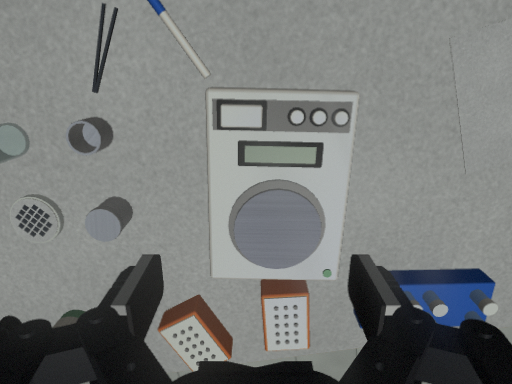

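View pics/wcup.png

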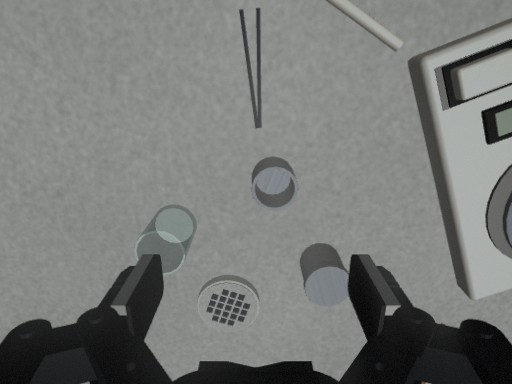

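Run:
```python
from h import *
th=np.linspace(0,2*np.pi,60)
def circ(c,r,z): return np.c_[c[0]+r*np.cos(th),c[1]+r*np.sin(th),0*th+z]
pan=(.631,.069);cup=(.456,-.178);key=(.462,.047);yaw=-.19
out=[]
for tag,box in (("wbal",(190,70,370,290)),("wcup",(230,140,320,220)),("top0",(100,90,330,260))):
    P=np.load(f"pics/{tag}.npy",allow_pickle=True).item() if tag!="top0" else camera_params("top")
    x0,y0,x1,y1=box;s=600/max(x1-x0,y1-y0)
    im=cv2.resize(cv2.imread(f"pics/{tag}.png")[y0:y1,x0:x1],None,fx=s,fy=s,interpolation=cv2.INTER_CUBIC)
    R=np.array([[np.cos(yaw),-np.sin(yaw)],[np.sin(yaw),np.cos(yaw)]])
    k=np.array(pan)+R@np.array([-.165,-.055]);print(k)
    kc=np.array([k+R@np.array(v) for v in [(-.015,-.028),(.015,-.028),(.015,.028),(-.015,.028)]])
    bc=None
    for pts,col in ((circ(pan,.065,.065),(0,0,255)),(circ(cup,.025,.045),(0,255,0)),(circ(cup,.025,0),(255,255,0)),(np.c_[kc,[.061]*4],(255,0,255))):
        p=((proj(None,pts,P)-[x0-.5,y0-.5])*s).astype(int)
        cv2.polylines(im,[p.reshape(-1,1,2)],True,col,1)
    cv2.imwrite(f"pics/{tag}_ov.png",im)
```

```text
[0.45858206 0.04615148]
[0.45858206 0.04615148]
[0.45858206 0.04615148]
```

View pics/wbal_ov.png

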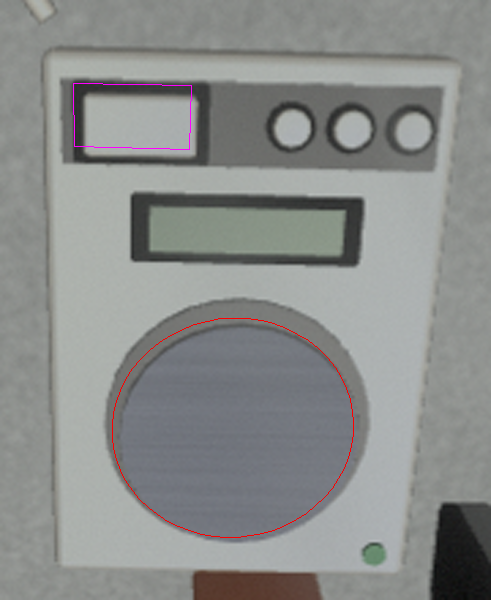

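View pics/wcup_ov.png

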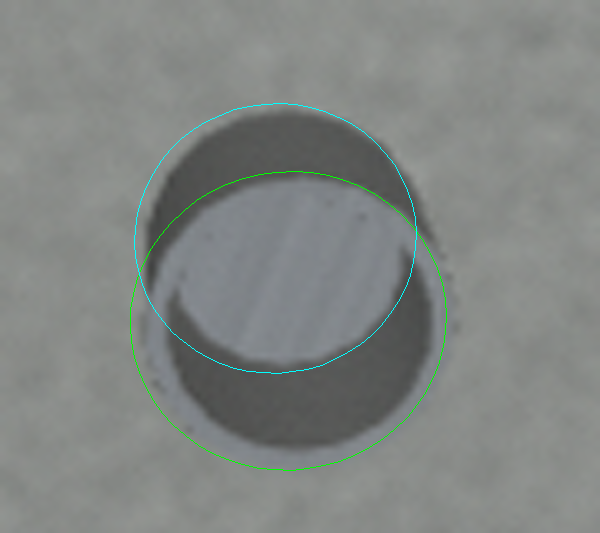

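View pics/top0_ov.png

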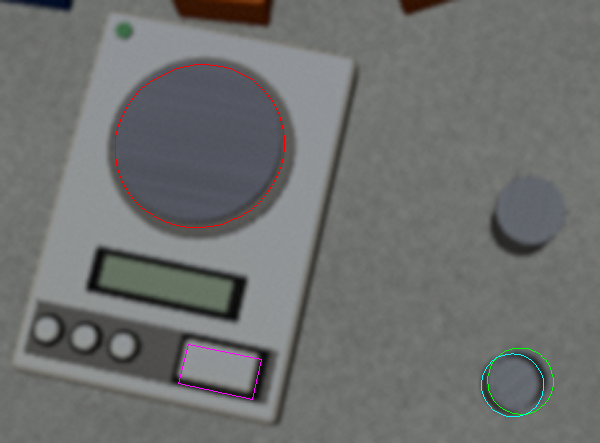

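Overlay check: my estimates fit within 2–3 mm. The corrected values are cup ≈ (0.456, -0.1765), pan ≈ (0.632, 0.0705) and key ≈ (0.461, 0.048). Next is the grasp.

Run:
```python
from h import *
q=down(1.0)
move_ptp([.456,-.1765,.13],q)
movel([.456,-.1765,.028],q,speed=.08)
print(read_eef_pos(),read_ft_force())
move_gripper(0.0,30)
print(read_finger_gap(),read_eef_pos())
movel([.456,-.1765,.17],q,speed=.1)
im=read_camera("wrist");save("lift",im);save("lifts",read_camera("scene"))
print(read_finger_gap(),read_ft_force(),read_time_s())
```

```text
[ 0.45649609 -0.17666916  0.02846515] [-0.34300027 -0.33621766 -1.13079016]
0.04865577552871567 [ 0.45637773 -0.17654799  0.02844736]
0.04828075909294347 [-0.90518754 -0.63323513 -0.04977996] 9.0917
```

View pics/lift.png

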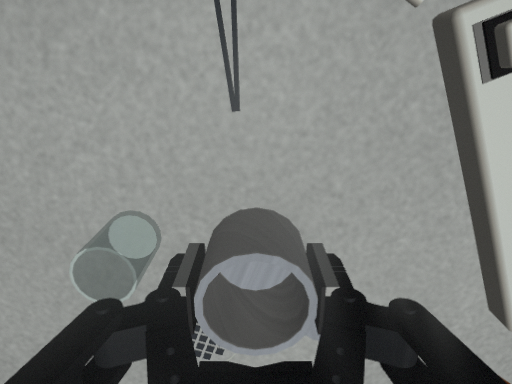

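View pics/lifts.png

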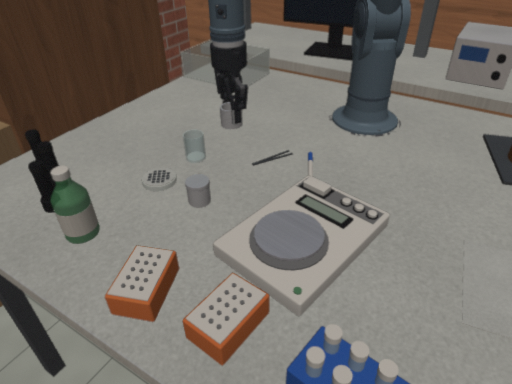

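The cup is gripped upright between the pads, seen around (255,290) in the wrist picture. Now I'll place it.

Run:
```python
from h import *
q=down(1.2);p=(.632,.0705)
move_ptp([*p,.17],q)
movel([*p,.100],q,speed=.08)
pause(.3)
f0=np.mean([read_ft_force()[2] for _ in range(5)])
z=.097
while z>.0900:
    movel([*p,z],q,speed=.02);pause(.1)
    f=read_ft_force()[2];print(round(z,4),round(f-f0,2),np.round(read_eef_pos(),4))
    if f-f0>2.0: break
    z-=.0006
print(read_time_s());save("place",read_camera("scene"));save("placet",read_camera("top"))
```

```text
0.097 1.04 [0.6319 0.0705 0.0969]
0.0964 0.85 [0.632  0.0705 0.0964]
0.0958 0.99 [0.632  0.0705 0.0958]
0.0952 0.48 [0.632  0.0705 0.0952]
0.0946 0.51 [0.632  0.0705 0.0946]
0.094 0.48 [0.632  0.0705 0.094 ]
0.0934 1.71 [0.6322 0.0705 0.0935]
0.0928 6.59 [0.6322 0.0705 0.0935]
14.425
```

View pics/place.png

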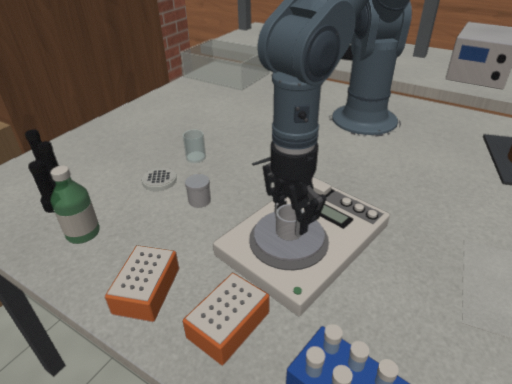

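Run:
```python
from h import *
q=down(1.2);p=(.632,.0705)
movel([*p,.0935],q,speed=.02);pause(.1);print(read_ft_force())
move_gripper(.075);print(read_finger_gap())
movel([*p,.19],q,speed=.1)
move_ptp([.461,.048,.20],down(1.38))
move_gripper(0.0)
pause(.2)
P=camera_params("wrist");im=read_camera("wrist");save("wk",im);np.save("pics/wk.npy",P,allow_pickle=True)
for n in ("tare_top","cup"): print(n,[(r["at"],r["confidence"],onz("wrist",r["at"],.061,P)) for r in tip_of("wrist",n)])
save("rt",read_camera("top"));save("rs",read_camera("scene"))
for c in ("top","scene"):
  print(c,[(r["at"],onz(c,r["at"],.065)) for r in tip_of(c,"cup")],[(r["at"],onz(c,r["at"],.065)) for r in tip_of(c,"pan_mid")])
print(read_time_s(),read_eef_pos(),read_finger_gap())
```

```text
[-0.17290664 -0.84505698  2.6634768 ]
0.07516136835782054
tare_top [([256.9, 185.0], 0.57, array([0.46380092, 0.04949994, 0.061     ]))]
cup []
top [([175.1, 145.3], array([0.63028753, 0.0708176 , 0.065     ]))] []
scene [([289.2, 233.5], array([0.63866877, 0.07279006, 0.065     ]))] [([289.7, 234.7], array([0.64100526, 0.07506654, 0.065     ]))]
18.4417 [0.46098916 0.04798479 0.19998875] 5.716670750736443e-05
```

View pics/wk.png

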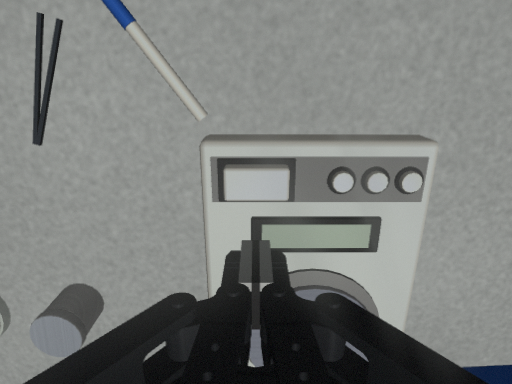

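View pics/rs.png

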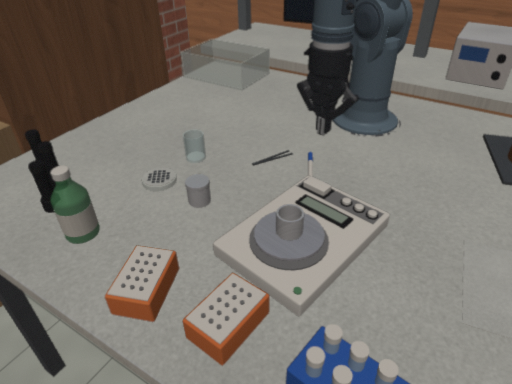

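View pics/rt.png

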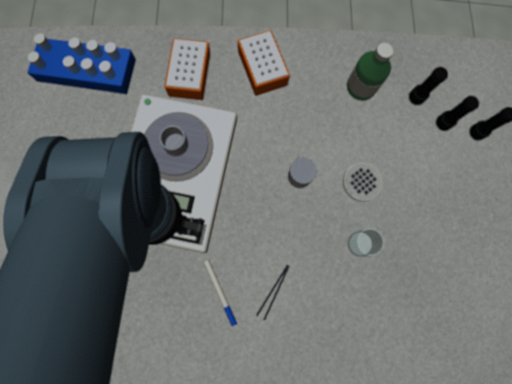

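The cup stands upright, centred on the pan to within about 1–2 mm, and the gripper is clear of it. Next I'll press the key in small steps, watching the force.

Run:
```python
from h import *
q=down(1.38);p=(.462,.0485)
movel([*p,.088],q,speed=.1);pause(.3)
f0=np.mean([read_ft_force()[2] for _ in range(5)])
z=.083;pk=0;log=[]
while z>.068:
    movel([*p,z],q,speed=.015);pause(.06)
    f=read_ft_force()[2]-f0;za=read_eef_pos()[2];log.append((round(z,4),round(za,4),round(f,2)));pk=max(pk,f)
    print(log[-1])
    if f>8: print("too much");break
    if pk>4.5 and f<pk-2.3: print("clicked");break
    z-=.0005
print(read_time_s())
movel([*p,.088],q,speed=.04)
print(read_ft_force()[2]-f0)
movel([*p,.2],q,speed=.15)
move_ptp([.42,-.1,.3],q)
save("e_s",read_camera("scene"));save("e_t",read_camera("top"))
for c in ("top","scene"):
  print(c,[(r["at"],onz(c,r["at"],.065)) for r in tip_of(c,"cup")],[(r["at"],onz(c,r["at"],.065)) for r in tip_of(c,"pan_mid")],[(r["at"],onz(c,r["at"],.061)) for r in tip_of(c,"tare_top")])
print(read_time_s())
```

```text
(0.083, np.float64(0.0829), np.float64(0.74))
(0.0825, np.float64(0.0825), np.float64(1.32))
(0.082, np.float64(0.082), np.float64(0.46))
(0.0815, np.float64(0.0815), np.float64(0.75))
(0.081, np.float64(0.081), np.float64(0.63))
(0.0805, np.float64(0.0805), np.float64(0.9))
(0.08, np.float64(0.0801), np.float64(2.27))
(0.0795, np.float64(0.0796), np.float64(2.61))
(0.079, np.float64(0.0791), np.float64(4.11))
(0.0785, np.float64(0.0786), np.float64(4.66))
(0.078, np.float64(0.0781), np.float64(5.02))
(0.0775, np.float64(0.0775), np.float64(5.32))
(0.077, np.float64(0.077), np.float64(4.25))
(0.0765, np.float64(0.0765), np.float64(4.6))
(0.076, np.float64(0.076), np.float64(4.01))
(0.0755, np.float64(0.0755), np.float64(4.04))
(0.075, np.float64(0.075), np.float64(3.63))
(0.0745, np.float64(0.0745), np.float64(3.72))
(0.074, np.float64(0.074), np.float64(2.43))
clicked
26.1
0.3195028876066596
top [([178.3, 143.1], array([0.63495543, 0.06465724, 0.065     ]))] [([175.8, 143.4], array([0.63425753, 0.06962563, 0.065     ]))] [([183.7, 230.1], array([0.46221357, 0.04673857, 0.061     ]))]
scene [([288.0, 231.5], array([0.63508581, 0.0683811 , 0.065     ])), ([290.0, 232.5], array([0.63555462, 0.07279278, 0.065     ]))] [([284.3, 234.6], array([0.64586552, 0.06650679, 0.065     ])), ([291.3, 231.7], array([0.63242265, 0.07383478, 0.065     ]))] [([315.7, 182.1], array([0.4614901 , 0.04388387, 0.061     ]))]
28.6667
```

View pics/e_s.png

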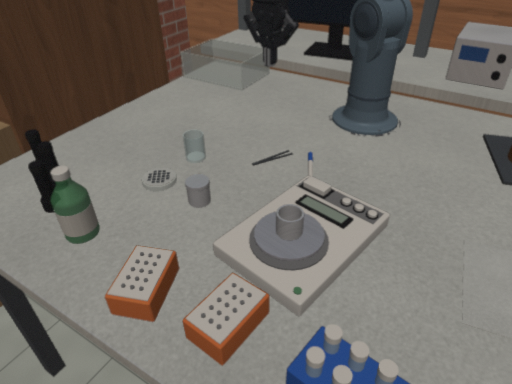

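View pics/e_t.png

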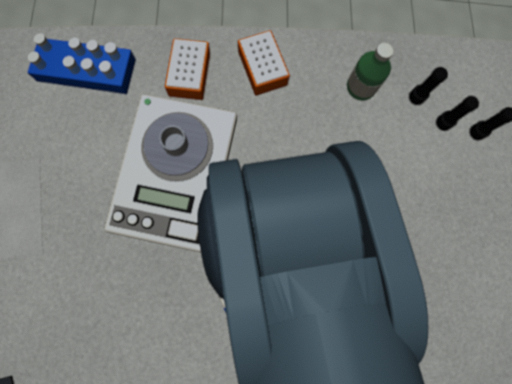

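The scene picture shows the cup upright mid-pan at about (289,222) and the key up at (317,186). The arm is clear of everything.

```bash
python3 -c "
from h import *
print(sign_off(),read_time_s())"
```

```text
the job is handed in; nothing more can be done
the job is handed in; nothing more can be done
```

I stood the cup upright in the middle of the pan and let go of it. I then pressed the tare key until it clicked, let it come back up, moved the arm clear and handed the job in. The last clock reading before hand-in was 28.7 s.

- **Key press:** the force peaked at about 5.3 N at roughly 2.5 mm of travel, then fell to about 2.4 N at roughly 6.3 mm, where I stopped. That is past the 4 mm click point and short of 9 mm. Travel is judged from first contact, and the force readings carry about 0.5 N of noise. After lifting off, the reading was near zero.
- **Cup position:** the last pictures show the cup upright and centred by eye, with the key up. The network's estimates of the cup and pan centres disagree by about 5 mm in the top picture and by a few mm up to about 1 cm in the scene picture. My own overlay fits agreed within 2–3 mm.

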